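# Seat the sample block in the reader's tray corner

## Task

Pull the reader's sample tray out to its stop, then stand the square nine-well aluminium block upright on the tray and slide it into the tray's corner until it is snug against both the front rail and the side rail. Finish while still holding the block and pressing it steadily against both rails at once: do not let go, keep the tray fully out, and leave everything else on the bench where it stands.

Things in the scene. Friction and masses are not known exactly. Their poses are not given: they have to be found in the camera images.
- reader: white bench-top photometric reader, fixed, housing 260 mm deep (its x), 240 mm wide (its y), 110 mm tall; origin at the bottom edge of its front face, midway along; its front, with the tray slot, faces its -x, roughly towards the robot. It may be turned by up to 15 degrees.
- tray (a joint): how far the sample tray is pulled out of the reader, m: 0 closed (front rail flush with the housing's front face), 0.14 at the outward stop. It slides along the reader's -x, needs about 2 N, and stays where it is left; it may start slightly ajar.
- tray_handle (a point): middle of the tray's handle: a horizontal steel bar 10 mm thick, 90 mm long along the reader's y, 68 mm ahead of the tray's front edge and 80 mm above the bench, on two sloping arms at its ends. Free space of 63 mm between bar and housing when closed. Axes as the reader's.
- corner (a point): inner corner where the inner faces of the two rails meet, at the height of the tray's floor (36 mm above the bench); moves with the tray; axes as the reader's. The free tray floor extends from here along +x (132 mm up to the housing when fully out) and along -y (142 mm to the open edge). A seated block's centre is 27 mm along +x and 27 mm along -y from here.
- front_rail (a point): aluminium rail 8 mm thick along the tray's whole front edge (150 mm along y), 14 mm above the tray floor; the point is the middle of its inner, +x face, which the block goes against; axes as the reader's.
- side_rail (a point): aluminium rail 8 mm thick, 92 mm long along x, 14 mm above the tray floor, at the tray's +y edge; the point is the middle of its inner, -y face, which the block goes against; axes as the reader's.
- block: square aluminium block with nine dark wells on top in a 3 by 3 grid, 54 x 54 mm and 50 mm tall, 0.2 to 0.4 kg; origin at the centre of its underside, z up, sides along x and y. Any of its four sides may face a rail. Pressing with 5 to 15 N on each rail is ample; friction on the tray floor alone can feel like 3 N.
- round_block: round aluminium block, 62 mm diameter, 50 mm tall, six wells in a ring on top; same metal as the square one, not the one wanted; loose, to be left where it stands; origin at the centre of its underside
- beaker: glass beaker, 66 mm diameter, 85 mm tall; loose, to be left where it stands; origin at the centre of its underside
- bottle_a: amber glass bottle with blue cap, 72 mm diameter, 150 mm tall; loose, to be left where it stands; origin at the centre of its underside
- bottle_b: amber glass bottle with blue cap, 72 mm diameter, 125 mm tall; loose, to be left where it stands; origin at the centre of its underside
- flask: stoppered long-necked glass flask, 76 mm diameter, 210 mm tall; loose, to be left where it stands; origin at the centre of its underside
- tube_rack: white rack of 12 stoppered test tubes, 240 mm along its x, 80 mm along its y, 123 mm tall; loose, to be left where it stands; origin at the centre of its underside
- bulb: brick-red pipette bulb, 52 mm diameter, 75 mm tall; loose, to be left where it stands; origin at the centre of its underside
Not all that is in view belongs to the job. Leave any purple or turquoise look-alike of the block alone.

How it is judged:
On the way, in this order (a step that is already met when the one before it is completed fails the run):
1. the tray is pulled out to its stop (value of joint tray above 0.135 m), for 0.2 s.
2. the block stands on the tray floor inside the two rails (angle between block's own z axis and vertical below 0.06 rad and z of block in the frame of corner between -0.004 and 0.004 m and value of joint tray above 0.135 m and x of block in the frame of corner between 0.02 and 0.11 m and y of block in the frame of corner between -0.13 and -0.02 m), for 0.1 s.
At the end, for the whole second after the job is handed in: Tray within 5 mm of its stop; square block at rest on the tray floor (4 mm), upright and square to the rails (0.06 rad), centre within 4 mm of its seated place, pressing each rail with over 1 N, the fingers still on it with over 1 N (angle between block's own z axis and vertical below 0.06 rad and z of block in the frame of corner between -0.004 and 0.004 m and value of joint tray above 0.135 m and (angle between the x axis of block and the x axis of corner, either way round below 0.06 rad or angle between the y axis of block and the x axis of corner, either way round below 0.06 rad) and x of block in the frame of corner between 0.023 and 0.031 m and y of block in the frame of corner between -0.031 and -0.023 m and contact force between block and front_rail above 1 N and contact force between block and side_rail above 1 N and contact force between the fingers and block above 1 N and linear speed of block below 0.01 m/s); the arm keeps its last pose, push and grip.
It fails at once if something else on the bench is shifted by more than 30 mm or tipped over (distance of any of round_block, beaker, bottle_a, bottle_b, flask, tube_rack, bulb from where it was at the start of the episode above 0.03 m or angle between any of round_block, beaker, bottle_a, bottle_b, flask, tube_rack, bulb's own z axis and vertical above 0.4 rad).
It also fails if it takes over 51 s, if anything falls off the work surface, if the arm or the gripper's body presses on something with over 40 N, if the wrist force passes 120 N, or if a joint passes its speed limit or range.

## Robot

A 6-joint arm with a two-finger parallel gripper is mounted at the origin on the work surface. World frame = base frame: x ahead of the robot, y to its left, z up, the work surface at z = 0. Lengths are in m, angles in rad, forces in N, time in s.
With the tool pointing down it reaches from about 0.375 to 0.975 m from the base axis. Payload 3.8 kg.
Tool frame: the origin (TCP) lies at the very end of the fingers, on their centre line; the grasp point (between the pads) lies 19 mm behind it; z points along the fingers, x is the direction in which the jaws open and shut, and the axes are right-handed (so a half turn about z gives the same grasp; the last joint's range is limited). The gripper opens to 88 mm and grips with 3 to 60 N. Pads are 18 mm wide; open, the fingers measure 123 mm over their backs; the gripper's body (75 mm by 187 mm) begins 45 mm behind the grasp point.
Start: joints at [-1.299, 0.264, 1.604, -0, 1.274, -0.037], TCP at [0.205, -0.643, 0.207] pointing down, gripper open.
Joint ranges: [-2.63, 2.63], [-0.94, 2.18], [0.31, 2.57], [-1.31, 4.45], [0, 2.66], [-2.55, 2.55]. Speed limits (rad/s): [2.57, 2.57, 3.14, 3.14, 3.14, 3.14].

## Interface

Orientations are given as a unit quaternion [x, y, z, w].
In Python, from plant import manip gives the robot as it stands. The module is installed in compiled form; this text tells all that it offers.
- The arm moves only by the shell command python3 -m creep 'ROWS'. ROWS is JSON, one flat list of numbers, 7 for each row, row after row: the shift along the tool's x, y, z in mm, then the turn, a rotation vector about the tool's x, y, z in rad, then the closure, from 0 (fully open) to 1 (shut). A call has 1 to 8 rows; each row is the pose to reach, as a shift and turn from the pose measured when the call began, along the tool's axes at that moment; what a row does not reach only later rows make up. A row lasts 1/10 s, in which the tool goes at most 50 mm and 8.59 degrees, less where a joint would pass 70% of its speed; a pose out of reach is approached as far as the arm can. A call with a gripper value outside its range is refused whole. The fingers move at their own pace and stop on an object; the grip force is fixed at half the most. Time passes only in rows, so rows that repeat a pose let the fingers close. It gives the time, the measured TCP pose, the force and the opening at its end, in the units of the state.
- manip.get_obs(): the state, without advancing time (a new reading comes with each control period).
- manip.grab_frame(name): name is "scene" or "top"; returns (picture, depth): 384x512x3 uint8, red, green, blue; 384x512 float32, m along the optical axis (not along the pixel's ray), 0 where there is no reading.
- manip.camera_model(name): a dict with "K" (3x3 intrinsics, pixels), "distortion" ([k1, k2, p1, p2, k3] as OpenCV has them; the pictures are not rectified), "R" (3x3) and "t" (3): a world point X has camera coordinates R X + t. Camera axes: x right, y down, z forward; pixel columns grow to the right and rows downward; lengths in m; the calibration is good to about 2 mm. A picture is of the moment at which its call begins. camera_model takes no time and is no camera call.
- manip.close_job(): hands the job in, once; it reports no verdict.
The state is a dict: "time": time; "joint_pos": joint angles; "joint_vel": joint speeds; "joint_torque": joint torques, N m; "ee_pos": TCP position; "eef_rot": TCP orientation; "wrist_force": force on the tool from outside, world axes, zero at the start; "moment": the same for the moment, N m; "grip_width": finger opening in m.
Only numpy, scipy, OpenCV 4.12 (cv2) and the standard library are available. Lean on these libraries where they do the work, as an engineer would, in place of code of your own. Each camera call takes 0.05 s, during which the arm holds its last target. There are 200 camera calls.

## Working session

There is one attempt and no reset: what is moved stays moved. The work goes in short steps, Python scripts to look and compute and a shell command to move; the robot and the scene stay as the last step left them, time stands still between calls to the robot, and variables do not carry over. Pictures are saved under pics/ and viewed, about 8 in all and at most 12, crops included, and the job is handed in when it is done.

```bash
mkdir -p pics; cat > h.py <<'E'
import numpy as np, cv2
from plant import manip
from scipy.spatial.transform import Rotation as Rn
def grab(name,tag):
    p,d=manip.grab_frame(name); np.savez(f'{tag}.npz',p=p,d=d); return p,d
def pt(name,uv,z=None,d=None):
    m=manip.camera_model(name);K,D,R,t=[np.array(m[k],float) for k in("K","distortion","R","t")]
    uv=np.array(uv,float).reshape(-1,1,2); n=cv2.undistortPoints(uv,K,D).reshape(-1,2)
    r=np.c_[n,np.ones(len(n))]
    if d is not None: return (r*np.array(d).reshape(-1,1)-t.reshape(1,3))@R
    o=-R.T@t.ravel(); w=r@R
    return o+w*((z-o[2])/w[:,2])[:,None]
def shift(target):
    s=manip.get_obs(); r=Rn.from_quat(s['eef_rot']); return r.inv().apply(np.array(target)-s['ee_pos'])*1000
E
python3 - <<'E'
from h import *
for n in("scene","top"):
    p,d=grab(n,n+'0'); cv2.imwrite(f'pics/{n}0.png',cv2.resize(p[:,:,::-1],(800,600)))
    m=manip.camera_model(n); print(n,np.round(-np.array(m['R']).T@np.array(m['t']).ravel(),3),np.round(m['K'],0).tolist())
s=manip.get_obs();print(s)
print(Rn.from_quat(s['eef_rot']).as_matrix().round(3))
E
```

```text
scene [ 1.174 -0.741  1.608] [[476.0, 0.0, 258.0], [0.0, 476.0, 186.0], [0.0, 0.0, 1.0]]
top [0.203 0.003 1.772] [[476.0, 0.0, 259.0], [0.0, 476.0, 197.0], [0.0, 0.0, 1.0]]
{'time': 0.1, 'joint_pos': array([-1.29889192e+00,  2.64669815e-01,  1.60522956e+00, -1.93561922e-05,
        1.27371056e+00, -3.69006101e-02]), 'joint_vel': array([ 0.00030613, -0.00145586, -0.00184297,  0.00065443, -0.00097605,
       -0.00121673]), 'joint_torque': array([-1.06115396e-03, -5.03621793e+01, -3.58070183e+01,  7.28698773e-02,
        2.33010954e-02, -5.43875592e-05]), 'ee_pos': array([ 0.20494736, -0.6423914 ,  0.20572223]), 'eef_rot': array([ 8.07441790e-01, -5.89946385e-01, -7.97638978e-04, -6.17422926e-04]), 'wrist_force': array([-0.14559897, -0.00519955,  0.12004731]), 'moment': array([ 0.02574925, -0.04847027,  0.0299864 ]), 'grip_width': 0.0884209112813044}
[[ 0.304 -0.953 -0.001]
 [-0.953 -0.304  0.002]
 [-0.002 -0.    -1.   ]]
```

View pics/scene0.png

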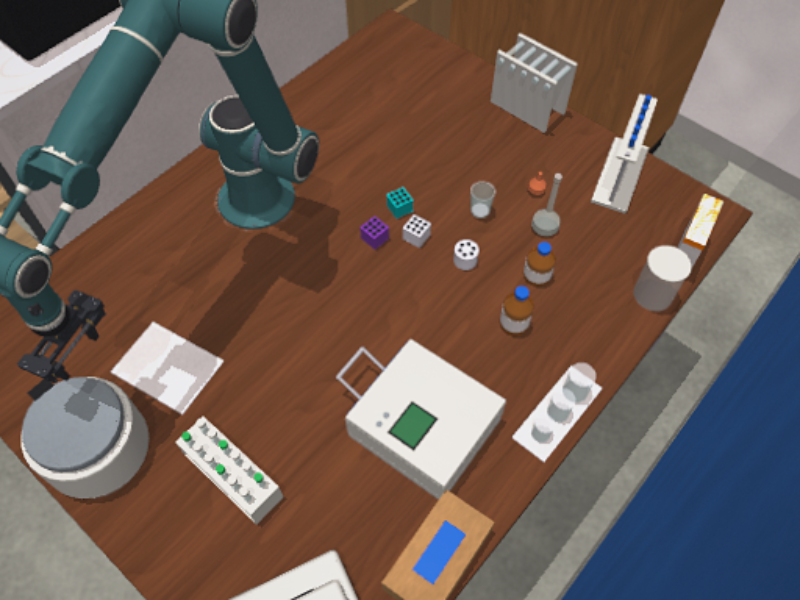

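View pics/top0.png

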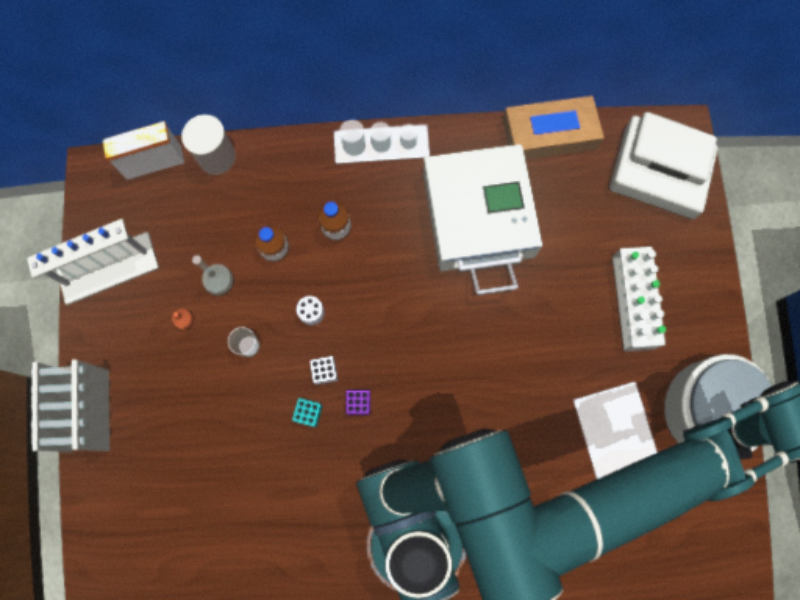

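The top view shows the square block at about (323,370), the reader centred at about (482,205), and its handle bar at about (495,290). The purple block (358,402) and turquoise block (307,412) sit close to the square block. Next I'll measure these.

```bash
python3 - <<'E'
from h import *
f=np.load('top0.npz');p=f['p'];d=f['d'];hsv=cv2.cvtColor(p,cv2.COLOR_RGB2HSV)
S=1/1.5625
def comp(mask,seed,r=6):
    n,l,st,c=cv2.connectedComponentsWithStats(mask.astype(np.uint8)); 
    u,v=int(seed[0]*S),int(seed[1]*S); w=l[v-r:v+r+1,u-r:u+r+1]; w=w[w>0]
    i=np.bincount(w).argmax(); return l==i
white=(hsv[...,1]<70)&(hsv[...,2]>110)
m=comp(white,(323,370));m=cv2.morphologyEx(m.astype(np.uint8),cv2.MORPH_CLOSE,np.ones((5,5)))
v,u=np.nonzero(m)
P=pt('top',np.c_[u,v],z=.05)
rc=cv2.minAreaRect((P[:,:2]*1000).astype(np.float32));print('block',rc, 'depth z',np.median(pt('top',np.c_[u,v],d=d[v,u])[:,2]))
for nm,lo,hi,seed in(('purple',130,160,(358,402)),('turq',80,100,(307,412))):
    mm=comp((hsv[...,0]>lo)&(hsv[...,0]<hi)&(hsv[...,1]>80),seed,8);v,u=np.nonzero(mm);P=pt('top',np.c_[u,v],z=.05);print(nm,cv2.minAreaRect((P[:,:2]*1000).astype(np.float32)))
# housing top via depth
v,u=np.mgrid[0:384,0:512];X=pt('top',np.c_[u.ravel(),v.ravel()],d=d.ravel()).reshape(384,512,3)
h=(abs(X[...,2]-.11)<.012)&(white|True)
h=comp(h,(470,200));P=X[h];rc=cv2.minAreaRect((P[:,:2]*1000).astype(np.float32));print('housing',rc,cv2.boxPoints(rc).round(0).tolist(),np.median(P[:,2]))
b=(X[...,2]>.065)&(X[...,2]<.095)&(X[...,0]<1.0)
b[:int(262*S)]=0;b[int(300*S):]=0;b[:,:int(455*S)]=0;b[:,int(530*S):]=0
P=X[b];print('handle pts',len(P),P.mean(0),P.min(0),P.max(0))
c=p[int(240*S):int(300*S),int(420*S):int(550*S),::-1];c2=p[int(330*S):int(430*S),int(280*S):int(400*S),::-1]
cv2.imwrite('pics/c1.png',np.vstack([cv2.resize(c,(780,360),interpolation=2),cv2.resize(c2,(780,240))])[:360])
E
```

```text
block ((420.2163391113281, 187.30328369140625), (59.858482360839844, 59.77836608886719), 5.822707653045654) depth z 0.04749257345641791
purple ((339.8828430175781, 111.35990905761719), (54.436187744140625, 58.08253479003906), 86.50645446777344)
turq ((323.4888610839844, 229.5255889892578), (59.221153259277344, 56.09906768798828), 72.53897857666016)
housing ((788.6807250976562, -214.2151336669922), (264.9290466308594, 240.2460174560547), 4.689630031585693) [[647.0, -105.0], [666.0, -345.0], [931.0, -323.0], [911.0, -84.0]] 0.10945756082759273
handle pts 102 [ 0.58367162 -0.22788953  0.08045213] [ 0.57003057 -0.27657413  0.06551904] [ 0.65384059 -0.1392837   0.09432933]
```

View pics/c1.png

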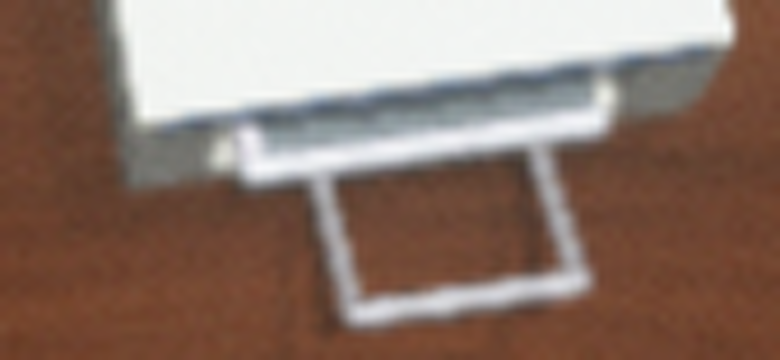

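The crop shows the tray slightly ajar. The bar runs from about (350,310) to (585,282) in the crop, which I'll convert to positions now.

```bash
python3 - <<'E'
from h import *
cv=lambda a:[[268+(x+.5)/9.286-.5,153+(y+.5)/9.23-.5] for x,y in a]
H=pt('top',cv([(350,310),(585,282),(467,296)]),z=.08);print('bar',H.round(3),np.linalg.norm(H[0]-H[1]))
F=pt('top',cv([(150,120),(725,42)]),z=.11);print('front top edge',F.round(3),np.linalg.norm(F[0]-F[1]))
for A in(H,F):
    e=A[0]-A[1];print('yaw',np.degrees(np.arctan2(-e[0],e[1])))
yaw=np.radians(5);x=np.array([np.cos(yaw),np.sin(yaw),0]);print('gap front->bar',(F[:2].mean(0)-H[2])@x)
t=H[2].copy();t[2]=.16;print('shift',shift(t).round(0))
s=manip.get_obs();r=Rn.from_quat(s['eef_rot']);g=Rn.from_matrix(np.c_[x,np.cross([0,0,-1],x),[0,0,-1]]);print((r.inv()*g).as_rotvec().round(3))
E
```

```text
bar [[ 0.576 -0.184  0.08 ]
 [ 0.581 -0.278  0.08 ]
 [ 0.578 -0.231  0.08 ]] 0.09406093735843886
front top edge [[ 0.65  -0.11   0.11 ]
 [ 0.667 -0.339  0.11 ]] 0.22934527622980166
yaw 3.0862073454552448
yaw 4.256915651699508
gap front->bar 0.08098634839626187
shift [-278. -481.   46.]
[-1.000e-03  2.000e-03 -1.349e+00]
```

```bash
python3 -m creep '[-40,-60,-40,0,0,-0.15,0.4,-90,-140,-40,0,0,-0.3,0.4,-130,-200,-40,0,0,-0.45,0.4,-160,-260,-30,0,0,-0.6,0.4,-190,-320,-30,0,0,-0.75,0.4,-220,-380,-30,0,0,-0.9,0.4,-250,-430,0,0,0,-1.05,0.4,-278,-481,0,0,0,-1.19,0.4]'
python3 - <<'E'
from h import *
t=[.578,-.231,.15];print('shift',shift(t).round(0))
s=manip.get_obs();yaw=np.radians(4.5);x=np.array([np.cos(yaw),np.sin(yaw),0]);r=Rn.from_quat(s['eef_rot']);g=Rn.from_matrix(np.c_[x,np.cross([0,0,-1],x),[0,0,-1]]);print((r.inv()*g).as_rotvec().round(3),s['grip_width'],s['ee_pos'])
E
```

```text
time: 0.9
ee_pos: [0.4672, -0.3484, 0.2239]
eef_rot: [0.999, -0.033, -0.0, -0.001]
wrist_force: [-0.3, -0.4, -0.7]
grip_width: 0.0531
shift [ 103. -124.   74.]
[-0.002  0.001 -0.145] 0.05311304203601141 [ 0.4671662  -0.34839199  0.22394653]
```

```bash
python3 -m creep '[40,-45,30,0,0,-0.1,0.4,75,-90,60,0,0,-0.145,0.4,103,-124,74,0,0,-0.145,0.4,103,-124,74,0,0,-0.145,0.4,103,-124,100,0,0,-0.145,0.4,103,-124,130,0,0,-0.145,0.4,103,-124,158,0,0,-0.145,0.4,103,-124,158,0,0,-0.145,0.4]'
python3 - <<'E'
from h import *
p,d=grab('scene','s1');uv=(0,0)
p2,d2=grab('top','t1')
a=cv2.resize(p[200:320,180:340,::-1],(800,600),interpolation=2);cv2.imwrite('pics/s1.png',a)
s=manip.get_obs();print(shift([.578,-.231,.064]).round(1),Rn.from_quat(s['eef_rot']).as_matrix().round(3))
E
```

```text
time: 1.7
ee_pos: [0.5738, -0.229, 0.0608]
eef_rot: [0.999, 0.04, -0.005, -0.003]
wrist_force: [-1.0, 0.4, -0.2]
grip_width: 0.0527
[0.7 0.2 1.5] [[ 0.997  0.079 -0.003]
 [ 0.079 -0.997  0.003]
 [-0.002 -0.003 -1.   ]]
```

View pics/s1.png

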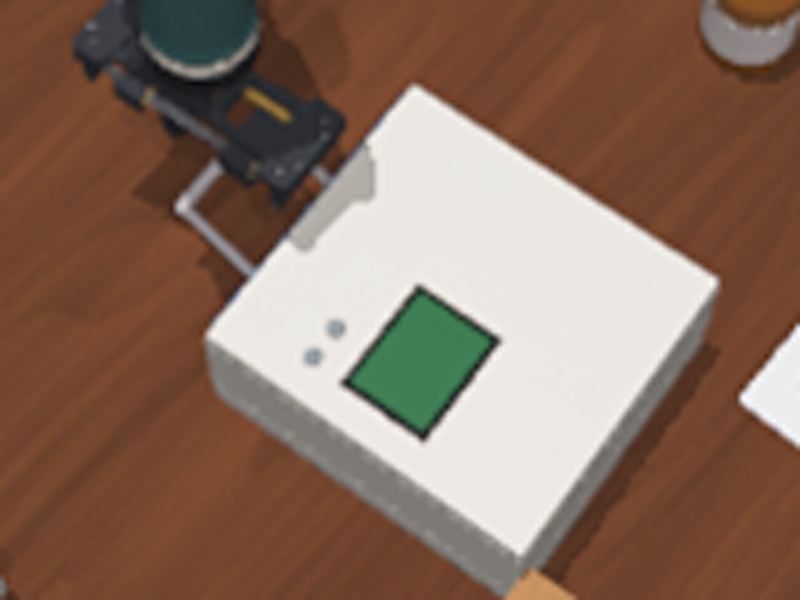

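The gripper straddles the bar, which emerges from under it at crop (215,165). I'll close on it.

```bash
python3 -m creep '[0,0,0,0,0,0,1,0,0,0,0,0,0,1,0,0,0,0,0,0,1,0,0,0,0,0,0,1,0,0,0,0,0,0,1,0,0,0,0,0,0,1]'
```

```text
time: 2.4
ee_pos: [0.5774, -0.2309, 0.0658]
eef_rot: [0.999, 0.039, -0.001, -0.001]
wrist_force: [0.2, -0.9, 1.0]
grip_width: 0.0071
```

```bash
python3 -m creep '[-10,0,0,0,0,0,1,-20,0,0,0,0,0,1,-30,0,0,0,0,0,1,-40,0,0,0,0,0,1,-40,0,0,0,0,0,1]'; python3 - <<'E'
from h import *
p,d=grab('top','t2');p0=np.load('t1.npz')['p']
cv2.imwrite('pics/t2.png',cv2.resize(p[145:205,260:360,::-1],(800,480),interpolation=2))
E
```

```text
time: 2.9
ee_pos: [0.5356, -0.234, 0.0656]
eef_rot: [0.999, 0.039, -0.002, -0.002]
wrist_force: [-0.3, -0.2, -0.3]
grip_width: 0.0004
```

View pics/t2.png

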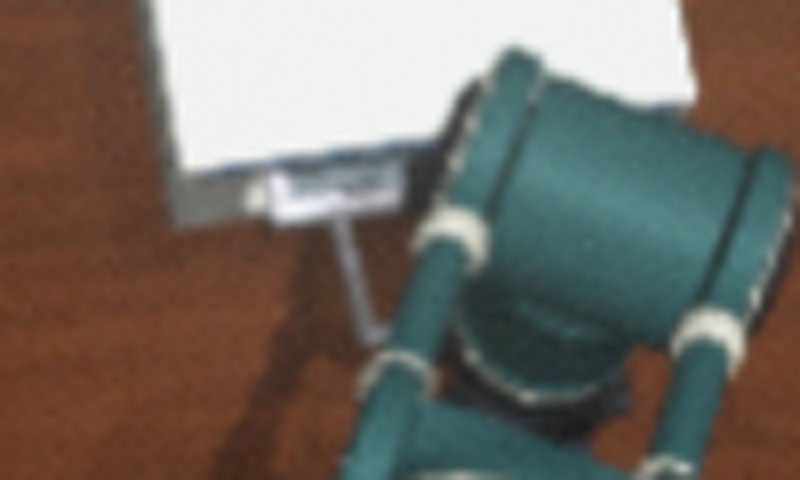

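```bash
python3 - <<'E'
from h import *
U=lambda x,y:[180+(x+.5)/5-.5,200+(y+.5)/5-.5]
uv=[U(180,205),U(217,162),U(255,270),U(208,335),U(415,88)]
print(pt('scene',uv[:3],z=.08).round(3),pt('scene',uv[3:],z=.11).round(3))
print('top left end',pt('top',[[260+375.5/8-.5,145+340.5/8-.5]],z=.08).round(3))
p,d=grab('scene','s2');cv2.imwrite('pics/s2.png',cv2.resize(p[190:280,180:300,::-1],(800,600),interpolation=2))
E
```

```text
[[ 0.58  -0.271  0.08 ]
 [ 0.577 -0.229  0.08 ]
 [ 0.654 -0.273  0.08 ]] [[ 0.673 -0.338  0.11 ]
 [ 0.655 -0.103  0.11 ]]
top left end [[ 0.572 -0.189  0.08 ]]
```

View pics/s2.png

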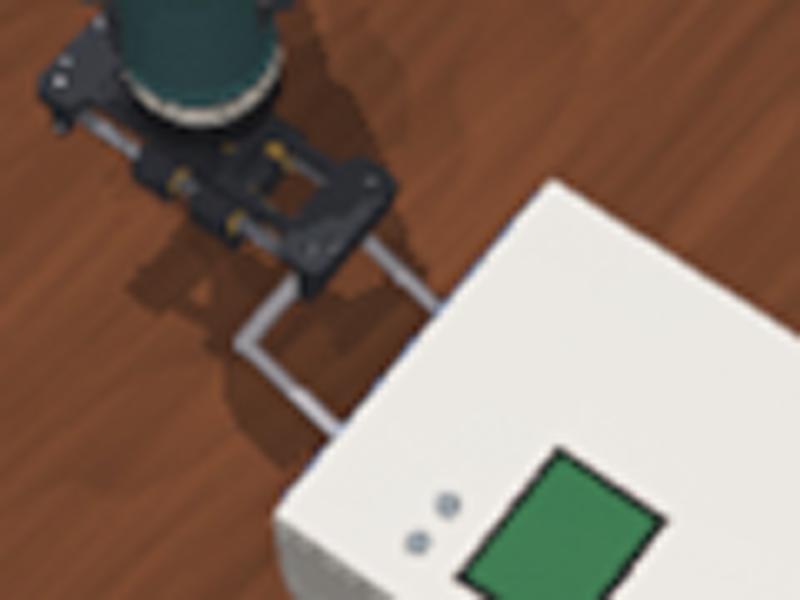

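The bar sits at x≈.577 in both views and the tray hasn't moved, so the grip slid off. I'll hook the closed fingers behind the bar instead, deeper than before.

```bash
python3 -m creep '[0,0,-30,0,0,0,1,0,0,-50,0,0,0,1,20,0,-50,0,0,0,1,50,0,-50,0,0,0,1,80,0,-50,0,0,0,1,80,0,-50,0,0,0,1,80,0,-25,0,0,0,1,80,0,-20,0,0,0,1]'; python3 -c "
from h import *
print(shift([.615,-.230,.057]).round(0))"
```

```text
time: 3.8
ee_pos: [0.6151, -0.2271, 0.0831]
eef_rot: [0.999, 0.039, -0.003, -0.002]
wrist_force: [-0.9, 0.5, -0.0]
grip_width: 0.0004
[-0.  3. 26.]
```

```bash
python3 -m creep '[0,2,13,0,0,0,1,0,2,26,0,0,0,1,0,2,26,0,0,0,1,-10,2,26,0,0,0,1,-20,2,26,0,0,0,1,-30,2,26,0,0,0,1,-40,2,26,0,0,0,1,-50,2,26,0,0,0,1]'
```

```text
time: 4.6
ee_pos: [0.5644, -0.2331, 0.058]
eef_rot: [0.999, 0.039, -0.003, -0.002]
wrist_force: [-0.2, 0.2, 0.1]
grip_width: 0.0006
```

```bash
python3 - <<'E'
from h import *
p,d=grab('scene','s3');cv2.imwrite('pics/s3.png',cv2.resize(p[190:280,180:300,::-1],(800,600),interpolation=2))
E
```

```text
(no output)
```

View pics/s3.png

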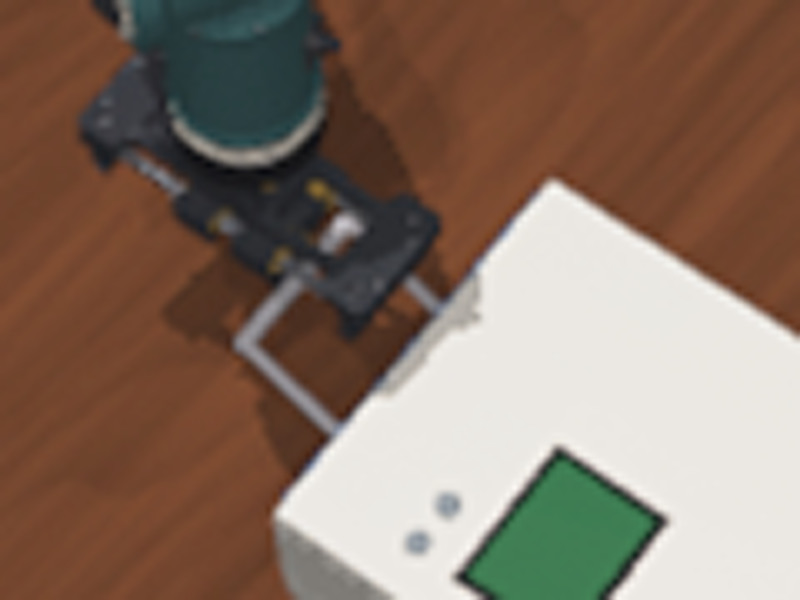

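```bash
python3 - <<'E'
from h import *
m=manip.camera_model('scene');K,D,R,t=[np.array(m[k],float) for k in("K","distortion","R","t")]
pr=lambda X:(cv2.projectPoints(np.array(X,float),cv2.Rodrigues(R)[0],t,K,D)[0].reshape(-1,2)-[180,190])*6.667
s=manip.get_obs();print(s['ee_pos'],s['joint_pos'].round(3))
e=s['ee_pos'];print('tcp',pr([e,e+[0,0,.019],e+[0,0,.064],e+[0,0,.1]]).round(0))
print('bar',pr([[.577,-.274,.08],[.577,-.229,.08],[.574,-.185,.08]]).round(0))
f=np.load('s3.npz');d=f['d']
for x,y in [(340,215),(345,235),(330,240),(270,310),(260,230),(285,245),(310,240),(300,260),(390,230),(240,340)]:
    u,v=180+x/6.667,190+y/6.667;u,v=int(u),int(v);print((x,y),pt('scene',[[u,v]],d=[d[v,u]]).round(3))
E
```

```text
[ 0.56266808 -0.23298626  0.05755904] [-4.340e-01  2.790e-01  1.878e+00  1.000e-03  9.940e-01 -5.130e-01]
tcp [[265. 289.]
 [263. 273.]
 [258. 234.]
 [253. 201.]]
bar [[229. 337.]
 [287. 280.]
 [338. 222.]]
(340, 215) [[ 0.535 -0.152 -0.003]]
(345, 235) [[ 0.58  -0.19   0.081]]
(330, 240) [[ 0.577 -0.197  0.087]]
(270, 310) [[ 0.58  -0.248  0.081]]
(260, 230) [[ 0.586 -0.254  0.188]]
(285, 245) [[ 0.604 -0.254  0.196]]
(310, 240) [[ 0.593 -0.225  0.148]]
(300, 260) [[ 0.613 -0.253  0.192]]
(390, 230) [[ 0.641 -0.214  0.2  ]]
(240, 340) [[ 0.578 -0.272  0.084]]
```

```bash
python3 - <<'E'
from h import *
v,u=np.mgrid[0:384,0:512]
for cam,n,c,b in(('scene','scene0',(.205,-.643,.206),.10),('scene','s1',(.578,-.231,.063),.1),('scene','s2',(.5356,-.234,.0656),.1),('scene','s3',(.563,-.233,.0576),.1),('top','t2',(.5356,-.234,.0656),.1)):
    f=np.load(n+'.npz');d=f['d'];p=f['p'];X=pt(cam,np.c_[u.ravel(),v.ravel()],d=d.ravel());col=p.reshape(-1,3)
    k=(abs(X[:,0]-c[0])<.12)&(abs(X[:,1]-c[1])<.12)&(X[:,2]>.02)&(X[:,2]<c[2]+.2)&(col.max(1)<75)&(d.ravel()>0)&(np.ptp(col.astype(int),axis=1)<25)
    Y=X[k]-c;o=np.argsort(Y[:,2]);print(n,k.sum(),'z pct',np.percentile(Y[:,2],[0,1,5,20,50,90,100]).round(3),'mid',((Y.min(0)+Y.max(0))/2).round(3));print((Y[o[:8]]*1000).round(0).tolist())
E
```

```text
scene0 1256 z pct [-0.058 -0.052 -0.047  0.11   0.135  0.182  0.2  ] mid [ 0.023 -0.009  0.071]
[[106.0, -6.0, -58.0], [116.0, -9.0, -54.0], [-47.0, -85.0, -54.0], [111.0, -9.0, -54.0], [-50.0, -112.0, -54.0], [-52.0, -89.0, -54.0], [106.0, -4.0, -53.0], [-58.0, -105.0, -53.0]]
s1 696 z pct [0.029 0.045 0.105 0.119 0.134 0.185 0.198] mid [-0.     0.002  0.113]
[[-32.0, -1.0, 29.0], [-31.0, -7.0, 30.0], [36.0, -5.0, 36.0], [36.0, -0.0, 37.0], [-31.0, -7.0, 39.0], [-36.0, -6.0, 40.0], [-33.0, -9.0, 40.0], [-36.0, -10.0, 45.0]]
s2 670 z pct [0.042 0.091 0.111 0.124 0.137 0.188 0.2  ] mid [ 0.003 -0.     0.121]
[[17.0, -8.0, 42.0], [15.0, -11.0, 43.0], [15.0, 9.0, 45.0], [17.0, -7.0, 48.0], [16.0, -11.0, 52.0], [18.0, -8.0, 58.0], [-6.0, -9.0, 89.0], [29.0, 9.0, 92.0]]
s3 677 z pct [0.035 0.096 0.112 0.124 0.137 0.189 0.199] mid [ 0.004 -0.     0.117]
[[13.0, 11.0, 35.0], [17.0, -3.0, 44.0], [14.0, -10.0, 44.0], [18.0, -9.0, 46.0], [19.0, -9.0, 55.0], [87.0, -19.0, 92.0], [-76.0, -31.0, 96.0], [84.0, 30.0, 96.0]]
t2 135 z pct [0.098 0.105 0.113 0.139 0.183 0.194 0.198] mid [ 0.022 -0.     0.148]
[[6.0, 26.0, 98.0], [-28.0, -36.0, 105.0], [76.0, 34.0, 105.0], [3.0, 20.0, 107.0], [-1.0, 21.0, 110.0], [-11.0, 29.0, 113.0], [6.0, 24.0, 113.0], [-16.0, 23.0, 114.0]]
```

```bash
python3 -m creep '[8,0,0,0,0,0,1,8,0,0,0,0,0,1]';python3 -m creep '[10,0,0,0,0,0,1,10,0,0,0,0,0,1]';python3 -m creep '[10,0,0,0,0,0,1,10,0,0,0,0,0,1]'; python3 - <<'E'
from h import *
p,d=grab('scene','s4')
for n in('s2','s3'):
    a=np.load(n+'.npz')['p'];w=np.s_[225:262,208:240]
    print(n,cv2.phaseCorrelate(cv2.cvtColor(a[w],7).astype(np.float32),cv2.cvtColor(p[w],7).astype(np.float32)))
E
```

```text
time: 4.85
ee_pos: [0.5718, -0.2326, 0.058]
eef_rot: [0.999, 0.039, -0.003, -0.002]
wrist_force: [0.5, 0.2, 0.3]
grip_width: 0.0004
time: 5.05
ee_pos: [0.5839, -0.232, 0.0584]
eef_rot: [0.999, 0.039, -0.002, -0.002]
wrist_force: [-0.1, 0.4, 0.2]
grip_width: 0.0005
time: 5.25
ee_pos: [0.5959, -0.2311, 0.0585]
eef_rot: [0.999, 0.04, -0.001, -0.002]
wrist_force: [1.5, -0.4, 0.7]
grip_width: 0.0004
s2 ((0.16173181153905603, 0.321561366394274), 0.9108903501182795)
s3 ((0.10758624592103949, 0.0019236684615329125), 0.923529265448451)
```

```bash
python3 - <<'E'
from h import *
v,u=np.mgrid[0:384,0:512]
for n,c in(('scene0',(.205,-.643,.206)),('s1',(.5774,-.231,.0626)),('s4',(.5959,-.2311,.0585))):
    f=np.load(n+'.npz');d=f['d'];X=pt('scene',np.c_[u.ravel(),v.ravel()],d=d.ravel());Y=(X-c)*1000
    k=(np.hypot(Y[:,0],Y[:,1])<75)&(Y[:,2]>-40)&(Y[:,2]<100)&(X[:,2]>.09)
    o=np.argsort(Y[k][:,2]);print(n,k.sum());[print(a.round(0),b) for a,b in zip(Y[k][o][:14],f['p'].reshape(-1,3)[k][o][:14])]
E
```

```text
scene0 115
[ 39. -47. -40.] [109 114 118]
[ 41. -11. -39.] [107 111 117]
[ 37. -49. -39.] [108 114 118]
[-14. -45. -39.] [138 144 150]
[ 31. -40. -38.] [107 113 118]
[ 12. -14. -38.] [ 90  96 100]
[ 63. -27. -37.] [109 114 118]
[-29. -50. -37.] [125 112 108]
[ 13. -23. -37.] [ 94  98 102]
[ -5. -29. -37.] [138 144 151]
[-9. 56. 29.] [56 42 37]
[ 22. -39.  30.] [73 42 30]
[-6. 51. 33.] [35 30 30]
[ 21. -37.  33.] [51 35 31]
s1 31
[-31.  -1.  29.] [34 28 26]
[-31.  -7.  31.] [53 37 31]
[-33.  -9.  31.] [67 44 32]
[33. -7. 34.] [73 46 34]
[-37. -10.  36.] [67 46 38]
[36. -5. 37.] [59 41 35]
[37. -0. 38.] [39 33 35]
[-30.  -7.  39.] [27 27 28]
[-41. -11.  39.] [81 53 41]
[-35.  -6.  40.] [26 26 30]
[-32.  -9.  41.] [36 31 32]
[-35. -10.  46.] [36 33 35]
[-39. -12.  51.] [65 44 36]
[-36.  -9.  51.] [25 28 31]
s4 22
[12.  1. 33.] [50 37 34]
[10. -8. 35.] [54 39 34]
[14. -6. 38.] [53 38 34]
[ 65. -26.  42.] [118 114 114]
[74. -4. 43.] [151 147 142]
[ 66. -32.  45.] [109 104 103]
[ 72. -12.  46.] [174 170 162]
[72. -2. 46.] [122 118 115]
[72.  3. 47.] [140 136 131]
[ 70. -26.  50.] [169 166 161]
[16. -8. 51.] [26 28 32]
[ 68. -19.  51.] [135 138 143]
[ 71. -16.  51.] [173 170 166]
[74. 11. 52.] [148 144 139]
```

In all three views the visible fingertips end about 30 mm above the reported TCP, while the camera's bench and housing heights check out. So the reported z reads about 29 mm low, and the fingers passed just over the bar. I'll aim about 28 mm lower.

```bash
python3 -m creep '[19,0,0,0,0,0,1,19,0,0,0,0,0,1,19,0,10,0,0,0,1,19,0,20,0,0,0,1,19,0,28,0,0,0,1,19,0,28,0,0,0,1]';python3 -m creep '[-10,0,0,0,0,0,1,-20,0,0,0,0,0,1,-30,0,0,0,0,0,1,-40,0,0,0,0,0,1,-50,0,0,0,0,0,1]'
```

```text
time: 5.9
ee_pos: [0.6115, -0.2287, 0.0277]
eef_rot: [0.999, 0.04, -0.004, -0.003]
wrist_force: [-0.7, -1.1, -0.2]
grip_width: 0.0004
time: 6.4
ee_pos: [0.5609, -0.2329, 0.0285]
eef_rot: [0.999, 0.039, -0.003, -0.003]
wrist_force: [2.5, 0.3, -1.2]
grip_width: 0.0005
```

```bash
python3 -m creep '[-12,0,0,0,0,0,1,-24,0,0,0,0,0,1,-36,0,0,0,0,0,1,-48,0,0,0,0,0,1,-60,0,0,0,0,0,1,-70,0,0,0,0,0,1,-76,0,0,0,0,0,1]';python3 -m creep '[-5,0,0,0,0,0,1,-10,0,0,0,0,0,1,-15,0,0,0,0,0,1,-15,0,0,0,0,0,1]'
```

```text
time: 7.1
ee_pos: [0.484, -0.2389, 0.029]
eef_rot: [0.999, 0.039, -0.004, -0.003]
wrist_force: [1.9, 0.8, -1.8]
grip_width: 0.0008
time: 7.5
ee_pos: [0.4729, -0.24, 0.0295]
eef_rot: [0.999, 0.038, 0.001, -0.002]
wrist_force: [13.6, 2.5, -9.2]
grip_width: 0.0005
```

The tray is at its stop (13.6 N). Next I'll back off, lift and swing over to the block.

```bash
python3 -m creep '[14,0,0,0,0,0,1,14,0,0,0,0,0,1,14,0,-45,0,0,0,0.5,14,0,-90,0,0,0,0,14,-40,-120,0,0,-0.15,0,14,-90,-120,0,0,-0.3,0,14,-140,-120,0,0,-0.45,0,14,-190,-120,0,0,-0.6,0]'; python3 - <<'E'
from h import *
t=[.421,.188,.11];print('shift',shift(t).round(0))
s=manip.get_obs();yaw=np.radians(95.8);x=np.array([np.cos(yaw),np.sin(yaw),0]);r=Rn.from_quat(s['eef_rot']);g=Rn.from_matrix(np.c_[x,np.cross([0,0,-1],x),[0,0,-1]]);print((r.inv()*g).as_rotvec().round(3),s['joint_pos'].round(2))
E
```

```text
time: 8.3
ee_pos: [0.4712, -0.0488, 0.1507]
eef_rot: [0.942, 0.334, 0.001, -0.002]
wrist_force: [0.4, -0.3, 0.9]
grip_width: 0.0466
shift [ 110. -215.   42.]
[-0.001 -0.004 -0.99 ] [-0.16 -0.08  2.08  0.    1.14 -0.84]
```

```bash
python3 -m creep '[20,-45,0,0,0,-0.15,0,40,-90,0,0,0,-0.3,0,65,-130,0,0,0,-0.45,0,85,-170,0,0,0,-0.6,0,105,-205,10,0,0,-0.75,0,110,-215,20,0,0,-0.9,0,110,-215,20,0,0,-0.99,0,110,-215,20,0,0,-0.99,0]'; python3 - <<'E'
from h import *
p,d=grab('top','t5');p2,d2=grab('scene','s5')
a=cv2.resize(p[140:240,255:370,::-1],(460,400),interpolation=2);b=cv2.resize(p2[130:190,225:305,::-1],(340,255),interpolation=2)
c=np.zeros((655,460,3),np.uint8);c[:400]=a;c[400:,:340]=b;cv2.imwrite('pics/t5.png',c[:600] if 0 else cv2.resize(c,(421,600)))
cv2.imwrite('pics/t5.png',np.hstack([cv2.resize(a,(460,400)),np.vstack([b,np.zeros((145,340,3),np.uint8)])]))
print(shift([.421,.188,.02]).round(0),manip.get_obs()['joint_pos'].round(2))
E
```

```text
time: 9.1
ee_pos: [0.42, 0.1876, 0.131]
eef_rot: [0.67, 0.743, 0.0, -0.001]
wrist_force: [-0.7, -0.0, 0.2]
grip_width: 0.0882
[  0.   0. 112.] [ 0.36 -0.09  2.13  0.    1.1  -1.31]
```

View pics/t5.png

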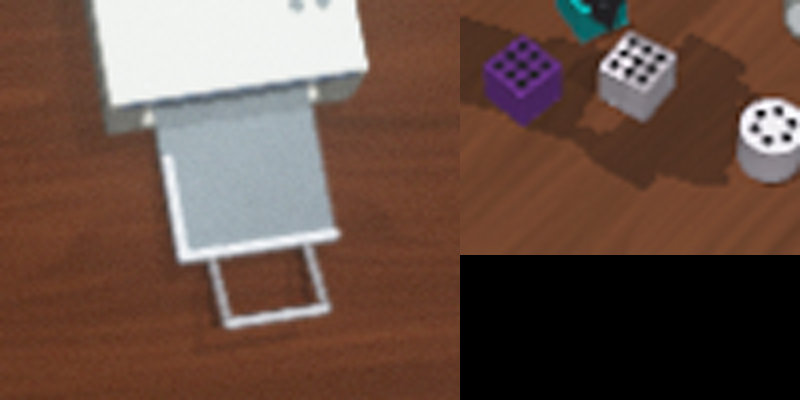

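The top crop shows the tray fully out, with its side rail on the left (inner line (173,155)–(188,248)) and its front rail running (188,250)–(338,235). The block stands free. I'll refine the corner and the block position now.

```bash
python3 - <<'E'
from h import *
f=np.load('t5.npz');p=f['p'];d=f['d'];g=cv2.cvtColor(p,cv2.COLOR_RGB2GRAY).astype(float)
U=lambda x,y:np.array([255+(x+.5)/4-.5,140+(y+.5)/4-.5])
# centre lines of rails by brightness centroid across the rail
def centre(a,b,n,axis,half=2):
    out=[]
    for s in np.linspace(0,1,n):
        q=U(*(np.array(a)*(1-s)+np.array(b)*s)); i=np.round(q).astype(int)
        k=np.arange(-half,half+1)
        w=g[i[1]+k,i[0]] if axis==1 else g[i[1],i[0]+k]
        w=np.clip(w-185,0,None)
        if w.sum()>0: c=i.astype(float);c[axis]+=(w*k).sum()/w.sum();out.append(c)
    return np.array(out)
fr=pt('top',centre((200,253),(325,236),14,1),z=.05)[:,:2];sr=pt('top',centre((170,165),(181,240),10,0),z=.05)[:,:2]
h=pt('top',centre((235,321),(322,308),10,1),z=.08)[:,:2]
L=[]
for n,A in(('front',fr),('side',sr),('bar',h)):
    vx,vy,x0,y0=cv2.fitLine(A.astype(np.float32),cv2.DIST_HUBER,0,.01,.01).ravel();L.append((vx,vy,x0,y0));print(n,np.degrees(np.arctan2(vy,vx)).round(2),x0,y0)
yaw=np.radians(4.5);x=np.array([np.cos(yaw),np.sin(yaw)]);y=np.array([-x[1],x[0]])
cx=fr.mean(0)@x+.004;cy=sr.mean(0)@y-.004
print('corner',x*cx+y*cy,'bar-based x',h.mean(0)@x+.076,'cx',cx,'cy',cy)
ends=pt('top',[U(180,259),U(338,235)],z=.05);print('front rail ends',ends.round(3),'mid y',ends[:,:2].mean(0)@y+.067)
be=pt('top',[U(225,325),U(330,308)],z=.08);print('bar mid y based cy',be[:,:2].mean(0)@y+.067)
print('seat centre',x*(cx+.027)+y*(cy-.027))
print('block top scene',pt('scene',[[266.6,144.1]],z=.05))
f=np.load('s5.npz');q=f['p'];hs=cv2.cvtColor(q,cv2.COLOR_RGB2HSV);v,u=np.mgrid[0:384,0:512]
X=pt('scene',np.c_[u.ravel(),v.ravel()],d=f['d'].ravel());k=(np.hypot(X[:,0]-.42,X[:,1]-.187)<.05)&(X[:,2]>.043)&(X[:,2]<.06);A=X[k];print(cv2.minAreaRect((A[:,:2]*1000).astype(np.float32)),A.mean(0))
E
```

```text
front -85.37 0.5246869 -0.23962145
side 4.42 0.56864345 -0.161327
bar -85.47 0.4518873 -0.24261875
corner [ 0.52306631 -0.16892637] bar-based x 0.5074586443965801 cx 0.5082000628500083 cy -0.20944493891735527
front rail ends [[ 0.515 -0.161  0.05 ]
 [ 0.527 -0.31   0.05 ]] mid y -0.20851682411594014
bar mid y based cy -0.20954336630184772
seat centre [ 0.55210148 -0.19372475]
block top scene [[0.42483205 0.19348563 0.05      ]]
((423.85906982421875, 190.05604553222656), (58.42830276489258, 61.29474639892578), 8.471638679504395) [0.42481086 0.18832016 0.04933885]
```

```bash
python3 -m creep '[1,3,30,0,0,0,0,1,3,60,0,0,0,0,1,3,90,0,0,0,0,1,3,115,0,0,0,0,1,3,130,0,0,0,0,1,3,137,0,0,0,0,1,3,137,0,0,0,0]';python3 -m creep '[0,0,0,0,0,0,1,0,0,0,0,0,0,1,0,0,0,0,0,0,1,0,0,0,0,0,0,1,0,0,0,0,0,0,1,0,0,0,0,0,0,1,0,0,0,0,0,0,1]'
```

```text
time: 9.9
ee_pos: [0.4233, 0.1882, -0.006]
eef_rot: [0.672, 0.741, 0.0, -0.001]
wrist_force: [0.5, 1.0, 0.7]
grip_width: 0.088
time: 10.6
ee_pos: [0.424, 0.1888, -0.0052]
eef_rot: [0.672, 0.741, 0.001, -0.001]
wrist_force: [-0.2, 1.8, 5.6]
grip_width: 0.0537
```

```bash
python3 -m creep '[0,0,-20,0,0,0,1,0,0,-60,0,0,0,1,0,0,-100,0,0,0,1,-40,10,-110,0,0,0,1,-85,25,-110,0,0,0,1,-130,40,-110,0,0,0,1,-175,55,-110,0,0,0,1,-220,70,-110,0,0,0,1]'; cat > rel.py <<'E'
from h import *
import sys
a=list(map(float,sys.argv[1:4]))  # corner-frame x,y, ee z
yaw=np.radians(4.55);x=np.array([np.cos(yaw),np.sin(yaw),0]);y=np.array([-x[1],x[0],0]);c=np.array([.523,-.169,0])
s=manip.get_obs();r=Rn.from_quat(s['eef_rot']);g=Rn.from_matrix(np.c_[y,np.cross([0,0,-1],y),[0,0,-1]])
e=s['ee_pos']-c;print('now',(e@x).round(4),(e@y).round(4),s['ee_pos'][2].round(4),'F',(s['wrist_force']@x).round(1),(s['wrist_force']@y).round(1),s['wrist_force'][2].round(1))
t=c+x*a[0]+y*a[1];t[2]=a[2];print('shift',shift(t).round(1),'rot',(r.inv()*g).as_rotvec().round(3),s['joint_pos'].round(2),s['grip_width'])
E
python3 rel.py .045 -.045 .06
```

```text
time: 11.4
ee_pos: [0.5142, -0.0257, 0.103]
eef_rot: [0.672, 0.741, 0.0, -0.002]
wrist_force: [0.7, 0.9, -3.0]
grip_width: 0.0537
now 0.0026 0.1436 0.103 F 0.8 0.9 -3.0
shift [-189.5   39.1   42.2] rot [-0.002 -0.004  0.018] [-0.1   0.05  2.05  0.    1.04 -1.77] 0.05374367025813991
```

```bash
python3 -m creep '[-45,10,0,0,0,0.01,1,-95,20,0,0,0,0.018,1,-145,30,0,0,0,0.018,1,-190,39,0,0,0,0.018,1,-190,39,0,0,0,0.018,1,-190,39,20,0,0,0.018,1,-190,39,42,0,0,0.018,1,-190,39,42,0,0,0.018,1]';python3 rel.py .045 -.045 .032
python3 - <<'E'
from h import *
p,d=grab('scene','s6');cv2.imwrite('pics/s6.png',cv2.resize(p[195:285,185:305,::-1],(800,600),interpolation=2))
E
```

```text
time: 12.2
ee_pos: [0.5669, -0.2089, 0.0553]
eef_rot: [0.679, 0.735, -0.001, -0.007]
wrist_force: [-1.2, 1.4, -3.2]
grip_width: 0.0536
now 0.0406 -0.0433 0.0553 F -1.1 1.5 -3.2
shift [-1.9  4.6 23.2] rot [-0.011 -0.008 -0.   ] [-0.4   0.28  1.89  0.    0.99 -2.05] 0.05357191269531979
```

View pics/s6.png

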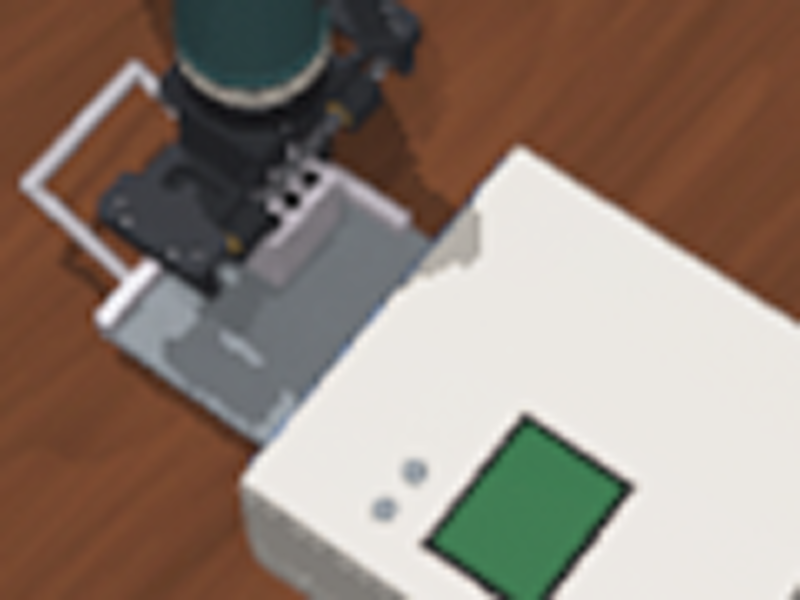

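The block hangs level over the tray, inside both rails (well tops near (295,195)). I'll lower it now.

```bash
python3 -m creep '[-2,4,8,-0.01,-0.008,0,1,-2,4,14,-0.01,-0.008,0,1,-2,4,20,-0.01,-0.008,0,1,-2,4,23,-0.01,-0.008,0,1,-2,4,25,-0.01,-0.008,0,1,-2,4,25,-0.01,-0.008,0,1]';python3 rel.py .027 -.027 .030
```

```text
time: 12.85
ee_pos: [0.5722, -0.2108, 0.032]
eef_rot: [0.678, 0.735, 0.0, 0.001]
wrist_force: [-0.4, -0.4, -2.7]
grip_width: 0.0541
now 0.0457 -0.0456 0.032 F -0.4 -0.3 -2.7
shift [ 18.6 -18.7   2. ] rot [0.001 0.001 0.   ] [-0.39  0.3   1.9  -0.    0.94 -2.04] 0.05414203462301773
```

```bash
python3 -m creep '[0,0,2,0,0,0,1,0,0,2,0,0,0,1]';python3 -m creep '[0,0,2,0,0,0,1,0,0,2,0,0,0,1]';python3 rel.py .027 -.027 .030
```

```text
time: 13.05
ee_pos: [0.5731, -0.2111, 0.0309]
eef_rot: [0.678, 0.735, 0.0, 0.002]
wrist_force: [0.8, 0.5, 0.9]
grip_width: 0.0536
time: 13.25
ee_pos: [0.5744, -0.211, 0.0309]
eef_rot: [0.679, 0.734, 0.001, 0.003]
wrist_force: [-0.8, 2.1, 6.6]
grip_width: 0.0537
now 0.0479 -0.0459 0.0309 F -0.7 2.2 6.6
shift [ 18.9 -21.    0.7] rot [ 0.005  0.002 -0.   ] [-0.39  0.31  1.9   0.    0.93 -2.04] 0.05366915489802971
```

Floor contact confirmed. I'll slide towards the corner.

```bash
python3 -m creep '[5,-5,0,0.004,0,0,1,10,-10,0,0.004,0,0,1,15,-16,0,0.004,0,0,1,15,-16,0,0.004,0,0,1]';python3 rel.py .027 -.027 .031;python3 -m creep '[3,-4,0,0,0,0,1,6,-7,0,0,0,0,1,7,-8,0,0,0,0,1,7,-8,0,0,0,0,1]';python3 rel.py .027 -.027 .031
```

```text
time: 13.65
ee_pos: [0.5562, -0.1966, 0.0309]
eef_rot: [0.679, 0.735, -0.0, 0.001]
wrist_force: [-1.8, 0.1, 1.7]
grip_width: 0.0535
now 0.0309 -0.0301 0.0309 F -1.8 0.2 1.7
shift [ 3.1 -3.9 -0.1] rot [ 0.001  0.001 -0.   ] [-0.38  0.27  1.94 -0.    0.92 -2.03] 0.053538735180460824
time: 14.05
ee_pos: [0.5529, -0.1923, 0.0328]
eef_rot: [0.679, 0.735, 0.002, 0.006]
wrist_force: [9.4, -4.1, -3.5]
grip_width: 0.054
now 0.028 -0.0256 0.0328 F 9.1 -4.8 -3.5
shift [-1.4 -1.   1.8] rot [ 0.012  0.007 -0.   ] [-0.38  0.25  1.96 -0.    0.91 -2.03] 0.05399746486578553
```

```bash
python3 -m creep '[6,-6,4,0.012,0.007,0,1,6,-6,4,0.012,0.007,0,1,6,-6,4,0.012,0.007,0,1,6,-6,4,0.012,0.007,0,1]';python3 rel.py .027 -.027 .031
```

```text
time: 14.45
ee_pos: [0.5529, -0.1906, 0.032]
eef_rot: [0.679, 0.734, 0.002, 0.007]
wrist_force: [8.5, -8.4, 0.9]
grip_width: 0.0538
now 0.0281 -0.0239 0.032 F 7.8 -9.0 0.9
shift [-3.1 -1.1  1. ] rot [ 0.012  0.008 -0.   ] [-0.37  0.25  1.97 -0.    0.91 -2.02] 0.053802794503068484
```

Both rails are loaded, at about 8 and 9 N. I'll press down a little more, hold, and take a check picture.

```bash
python3 -m creep '[5,-5,4,0.008,0.005,0,1,5,-5,4,0.008,0.005,0,1,5,-5,4,0.008,0.005,0,1,5,-5,4,0.008,0.005,0,1,5,-5,4,0.008,0.005,0,1,5,-5,4,0.008,0.005,0,1]';python3 rel.py .027 -.027 .031
python3 - <<'E'
from h import *
p,d=grab('scene','s7');cv2.imwrite('pics/s7.png',cv2.resize(p[205:265,195:275,::-1],(800,600),interpolation=2))
q,d=grab('top','t7')
U=lambda x,y:[195+(x+.5)/10-.5,205+(y+.5)/10-.5]
E
python3 rel.py .027 -.027 .031
```

```text
time: 15.05
ee_pos: [0.5532, -0.1906, 0.0317]
eef_rot: [0.679, 0.735, 0.002, 0.009]
wrist_force: [5.6, -10.4, 4.5]
grip_width: 0.0536
now 0.0284 -0.0239 0.0317 F 4.7 -10.8 4.5
shift [-3.1 -1.4  0.7] rot [ 0.015  0.011 -0.   ] [-0.37  0.25  1.97 -0.    0.9  -2.02] 0.05359444633130663
now 0.0284 -0.0239 0.0317 F 4.6 -9.8 5.6
shift [-3.1 -1.4  0.7] rot [ 0.015  0.011 -0.   ] [-0.37  0.25  1.97 -0.    0.9  -2.02] 0.05377695056861469
```

View pics/s7.png

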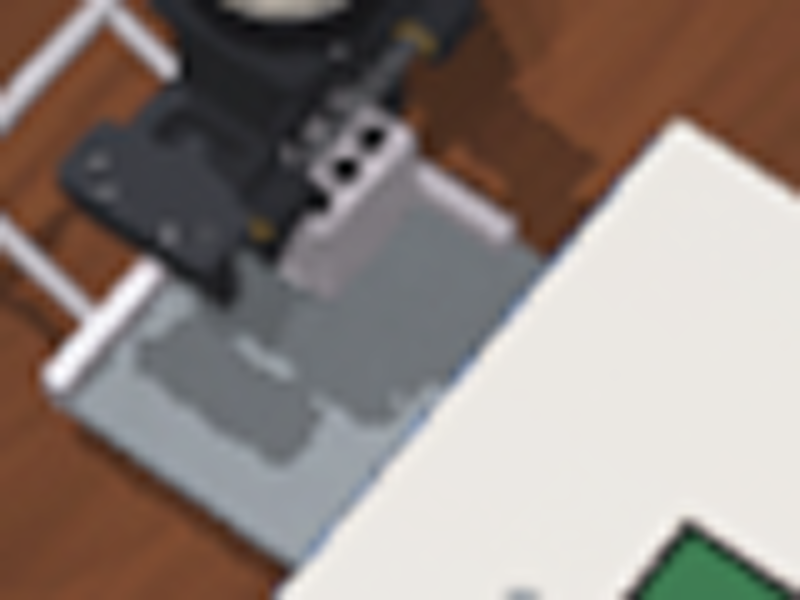

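```bash
python3 -m creep '[4,-9,2,0.02,0.012,0,1,4,-9,2,0.02,0.012,0,1,4,-9,2,0.02,0.012,0,1,4,-9,2,0.02,0.012,0,1,4,-9,2,0.02,0.012,0,1,4,-9,2,0.02,0.012,0,1]';python3 rel.py .027 -.027 .031
python3 - <<'E'
from h import *
p,d=grab('scene','s8');v,u=np.mgrid[0:384,0:512];X=pt('scene',np.c_[u.ravel(),v.ravel()],d=d.ravel())
yaw=np.radians(4.55);x=np.array([np.cos(yaw),np.sin(yaw),0]);y=np.array([-x[1],x[0],0]);e=X-[.523,-.169,0];cx,cy,z=e@x,e@y,X[:,2]
k=(cx>.03)&(cx<.075)&(cy>-.06)&(cy<.0)&(z>.045)&(z<.078);print('face +x n',k.sum(),np.median(cx[k]),np.percentile(cx[k],[20,80]))
A=np.c_[z[k]-.06,cy[k]+.03,np.ones(k.sum())];print('slopes dz,dy,at mid',np.linalg.lstsq(A,cx[k],rcond=None)[0].round(3))
k=(cx>.02)&(cx<.065)&(cy>-.06)&(cy<.01)&(z>.08)&(z<.092)&(p.reshape(-1,3).min(1)>120);print('top z',np.median(z[k]),k.sum(),'max cy',np.percentile(cy[k],[90,98]))
E
python3 rel.py .027 -.027 .031
```

```text
time: 15.75
ee_pos: [0.5511, -0.1907, 0.033]
eef_rot: [0.679, 0.735, 0.001, 0.006]
wrist_force: [10.1, -6.1, 0.8]
grip_width: 0.0538
now 0.0262 -0.0239 0.033 F 9.6 -6.9 0.8
shift [-3.1  0.7  2. ] rot [ 0.009  0.007 -0.   ] [-0.37  0.25  1.97 -0.    0.91 -2.02] 0.05378643819335151
face +x n 61 0.05213059775437537 [0.04929484 0.05442139]
slopes dz,dy,at mid [-0.009  0.174  0.051]
top z 0.08831123287506343 44 max cy [-0.00116143  0.00366215]
now 0.0263 -0.0239 0.033 F 10.0 -6.7 0.8
shift [-3.1  0.7  2.1] rot [ 0.009  0.007 -0.   ] [-0.37  0.25  1.97 -0.    0.91 -2.02] 0.05362505213497022
```

```bash
python3 -m creep '[2,-4,7,0.01,0.007,0,1,2,-4,7,0.01,0.007,0,1,2,-4,7,0.01,0.007,0,1,2,-4,7,0.01,0.007,0,1]';python3 rel.py .027 -.027 .031;python3 -m creep '[4,-7,4,0.01,0.007,0,1,4,-7,4,0.01,0.007,0,1,4,-7,4,0.01,0.007,0,1,4,-7,4,0.01,0.007,0,1,4,-7,4,0.01,0.007,0,1,4,-7,4,0.01,0.007,0,1]';python3 rel.py .027 -.027 .031
```

```text
time: 16.2
ee_pos: [0.5533, -0.191, 0.0305]
eef_rot: [0.679, 0.734, 0.002, 0.006]
wrist_force: [6.7, -0.3, 10.7]
grip_width: 0.0537
now 0.0285 -0.0243 0.0305 F 6.6 -0.8 10.7
shift [-2.7 -1.5 -0.5] rot [ 0.011  0.005 -0.   ] [-0.38  0.26  1.96  0.    0.91 -2.03] 0.05366898467510692
time: 16.8
ee_pos: [0.5527, -0.1908, 0.0307]
eef_rot: [0.679, 0.735, 0.003, 0.007]
wrist_force: [7.9, -4.6, 6.5]
grip_width: 0.0538
now 0.0278 -0.0241 0.0307 F 7.5 -5.2 6.5
shift [-2.9 -0.8 -0.3] rot [ 0.014  0.005 -0.   ] [-0.38  0.26  1.97  0.    0.9  -2.03] 0.053773473613746604
```

```bash
python3 -m creep '[6,-8,4,0.014,0.007,0,1,6,-8,4,0.014,0.007,0,1,6,-8,4,0.014,0.007,0,1,6,-8,4,0.014,0.007,0,1,6,-8,4,0.014,0.007,0,1,6,-8,4,0.014,0.007,0,1,6,-8,4,0.014,0.007,0,1,6,-8,4,0.014,0.007,0,1]';python3 rel.py .027 -.027 .031
python3 - <<'E'
from h import *
p,d=grab('top','t9');p,d=grab('scene','s9');cv2.imwrite('pics/s9.png',cv2.resize(p[205:250,205:265,::-1],(800,600),interpolation=2))
E
python3 rel.py .027 -.027 .031
```

```text
time: 17.6
ee_pos: [0.5525, -0.1908, 0.0309]
eef_rot: [0.678, 0.735, 0.003, 0.009]
wrist_force: [10.8, -11.2, -0.7]
grip_width: 0.0537
now 0.0277 -0.0241 0.0309 F 9.9 -12.0 -0.7
shift [-2.9 -0.7 -0.1] rot [0.016 0.009 0.001] [-0.37  0.25  1.97 -0.    0.9  -2.02] 0.05366477134949966
now 0.0277 -0.0241 0.0309 F 9.8 -11.8 1.2
shift [-2.9 -0.7 -0.1] rot [0.016 0.009 0.001] [-0.37  0.25  1.97 -0.    0.9  -2.02] 0.053377799563916827
```

View pics/s9.png

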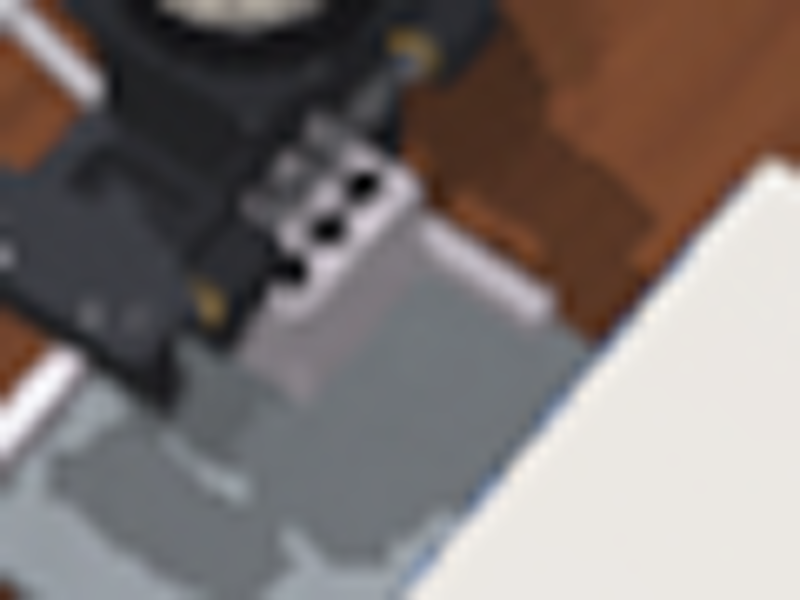

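The block stands square and flush on the floor against the side rail at (420,215), and the tray is out. Forces and pose are steady, so I'm handing in.

```bash
python3 -c "
from plant import manip
print(manip.close_job())"
```

```text
the job is handed in; nothing more can be done
None
```

I pulled the tray out to its stop, stood the square block on it and slid it into the corner. I handed the job in at about 17.7 s, still gripping the block and pressing it against both rails.

**Last checks**
- **Tray:** it stopped firmly at a 13.6 N pull. The rail and bar positions measured afterwards agreed with each other to about 1 mm.
- **Pressing forces:** at the wrist, about 10 N on the front-rail axis and 12 N on the side-rail axis. Floor friction may take a few newtons of that, so the true force on each rail was not measured.
- **Grip:** the opening was 53.7 mm, which matches the 54 mm block.
- **Position:** the tool was at (27.7, -24.1) mm from the measured corner, against the (27, -27) mm seat. The 2.9 mm difference in y is within the 4 mm tolerance and about what my corner measurement could be off by. The tilt was about 0.02 rad.
- **Height:** the tool was level with where the block first touched the floor.

**What failed or disagreed**
- **Handle:** the first grip and the first hook missed. The reported tool height reads about 29 mm lower than the fingertips seen in the camera depth. I corrected for this and the next hook worked.
- **Block checks by depth:** an earlier reading put the block's top 2 mm high, before I pressed it down again. A fit to its visible face suggested a 10 degree turn. I put that down to noise, because the grip opening and the last picture both show the block square.
- **Other objects:** nothing touched them that I know of, but I did not measure them again at the end.

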